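# Strip a stack of cleaner parts and press in the bush

### The arm

A 6-joint arm with a two-finger parallel gripper is mounted at the origin on the work surface. World frame = base frame: x ahead of the robot, y to its left, z up, the work surface at z = 0. Lengths are in mm, angles in rad, forces in N, time in s.
With the tool pointing down it reaches from about 350 to 975 mm from the base axis. Payload 7.1 kg.
Tool frame: the origin (TCP) lies between the finger pads; the fingertips stand 17 mm ahead of it and the grasp point (between the pads) lies 2 mm behind it (tip_reach is the y of the fingertips in the tool frame, in mm); y points along the fingers, x is the direction in which the jaws open and shut, and the axes are right-handed (so a half turn about y gives the same grasp; the last joint's range is limited). The gripper opens to 88 mm and grips with 3 to 60 N. Pads are 20 mm wide; open, the fingers measure 115 mm over their backs; the gripper's body (75 mm by 178 mm) begins 61 mm behind the grasp point.
Start: joints at [1.082, 0.423, 1.63, -0, 1.089, -0.019], TCP at [282.91, 557.285, 239.675] pointing down, gripper open.
Joint ranges: [-3, 3], [-0.9, 2.11], [0.09, 2.58], [-1.31, 4.45], [0.11, 2.69], [-2.54, 2.54]. Speed limits (rad/s): [2.39, 2.39, 3.01, 3.14, 3.14, 3.14].

### API

Orientations are given as a rotation vector (axis times angle).
In Python, from workcell import get_obs, get_image, camera_model, close_job, silhouettes, tip_of, tip_reach gives the robot as it stands. The module is installed in compiled form; this text tells all that it offers.
- The arm moves only by the tool arm_command, never from a script. Its argument "targets" is a list of rows, each a list of 4 numbers: the shift along the tool's x, y, z in mm, then the turn about the tool's y in rad. A call has 1 to 20 rows; each row shifts and turns the commanded pose from where the row before left it, along the tool's axes as they then stand; what a row does not reach is not made up. A row lasts 1/12 s, in which the tool goes at most 41.7 mm and 7.16 degrees, less where a joint would pass 70% of its speed; a pose out of reach is approached as far as the arm can. A call is refused whole if a number of a shift passes 41.7 or a number of a turn 0.125, either way. A call with a gripper value outside its range is refused whole. "gripper" is the opening in per cent of the stroke, from 0 (shut) to 100 (fully open), set as the call begins (left out, the last holds). The fingers move at their own pace and stop on an object; the grip force is fixed at half the most. Time passes only in rows, so rows that do not move let the fingers close. It gives the time, the measured TCP pose, the force and the opening at its end, in the units of the state.
- get_obs(): the state, without advancing time (a new reading comes with each control period).
- get_image(name): name is "scene" or "top" or "wrist"; returns the picture (480x640x3 uint8, blue, green, red); there is no depth.
- camera_model(name): a dict with "mtx" (3x3 intrinsics, pixels), "dist" ([k1, k2, p1, p2, k3] as OpenCV has them; the pictures are not rectified), "position" and "orientation" of the camera in the world. Camera axes: x right, y up, looking along -z (the intrinsics and any distortion apply to the point x, -y, -z); pixel columns grow to the right and rows downward; lengths in mm; the calibration is good to about 2 mm. A picture is of the moment at which its call begins: read the wrist's pose just before it. camera_model takes no time and is no camera call; for the wrist camera it gives the pose at the moment of the call.
- close_job(): hands the job in, once; it reports no verdict.
Trained networks look in the newest picture that a camera, given by its name, has taken for a name from the list of things; names that differ only in an ending like _2 or _b are one class to them, and where a whole thing is asked for, a point or a joint stands for the part that bears it (a point fixed in the world has none). Each returns a list of dicts, best first, with "conf" (0 to 1); they miss things now and then, are a little off and sometimes report something else, mostly with a low value. They report only what shows in the picture. A call takes as long as a camera call. They do not tell look-alikes from the thing itself.
- silhouettes(camera, thing): "pixels" (480x640 bool, what is visible of it) and "at" ([column, row] in pixels, amid what is visible of it).
- tip_of(camera, thing): "at" ([column, row] in pixels: a listed point, or the origin of a listed thing).
The state is a dict: "t": time; "qpos": joint angles; "qvel": joint speeds; "joint_torque": joint torques, N m; "ee_pos": TCP position; "orientation": TCP orientation; "ft_force": force on the tool from outside, world axes, zero at the start; "moment": the same for the moment, N m; "width": finger opening in mm.
Only numpy, scipy, OpenCV 4.12 (cv2) and the standard library are available. Lean on these libraries where they do the work, as an engineer would, in place of code of your own. Each camera call takes 0.05 s, during which the arm holds its last target. There are 200 camera calls.

### The job

These are the parts of a workshop vacuum cleaner under repair: three of them are stacked up and a fourth stands by itself. First take the steel bush from the top of the stack and press it into the bore of the aluminium bearing housing until its flange sits fully home against the housing's face. Then set the yellow knurled nut flat in the yellow dish, and after that put the red filter cassette in the red tray and the blue control module in the blue tray, each lying flat inside the rim and lined up with its tray; never tip a part over on the way.

Things in the scene. Friction and masses are not known exactly. Their poses are not given: they have to be found in the camera images.
- bush: Bright steel flanged bush, solid, closed on top: spigot 28 mm diameter and 16 mm long below (3 mm chamfer at its foot), flange 40 mm diameter and 12 mm thick above, 28 mm tall in all, about 200 g (varies). Origin: centre of the spigot's lower end; z up; flange from z = 16 to 28 mm. Starts standing on top of the knurled nut. Take it by the flange.
- knurled_nut: Round yellow plastic knurled nut with dark knurls, 54 mm diameter, 26 mm tall, flat top, about 100 g (varies). Origin: centre of its underside, z up. Starts on top of one of the two cassettes (red or blue, this varies), under the bush.
- filter_cassette: Filter cassette, red plastic block with a white pleated top, 84 x 60 x 28 mm (along its own x, y, z), about 160 g (varies). Origin: centre of its underside, z up; top at z = 28 mm. Take it across its 60 mm width (fingers closing along its y). Starts on a 4 mm black rubber mat, either under the knurled nut and bush or alone.
- control_module: Control module, blue plastic block with a black ribbed top, 84 x 60 x 28 mm (along its own x, y, z), about 160 g (varies). Origin: centre of its underside, z up; top at z = 28 mm. Take it across its 60 mm width (fingers closing along its y). Starts on a 4 mm black rubber mat, either under the knurled nut and bush or alone.
- bearing_housing: Fixed square aluminium block 84 x 84 x 30 mm, a dark bolt head in each corner of its face and an upright round bore of 30.5 mm diameter (2 mm chamfer) in its middle. Origin: centre of its underside, z up; the face is at z = 30 mm. With the bush home, the bush's origin is at z = 14 mm in this frame.
- bore_mouth (a point): Centre of the bore's mouth, on the housing's face, z up. A stiff sliding seat in the bore catches the bush 6 mm below the face (flange then 10 mm above it). From there about 8 N straight down on the flange slides it in, until the flange meets the face and the force rises steeply. It stays where it is pushed.
- yellow_dish: Fixed round yellow dish, 84 mm outside and 76 mm inside diameter, floor 3 mm thick, rim 10 mm high. Origin: centre of its underside.
- red_tray: Fixed red tray, 114 x 90 mm outside (its x, y), 108 x 84 mm inside, floor 3 mm thick, rim 10 mm high. Origin: centre of its underside; x along its long side.
- blue_tray: Fixed blue tray, 114 x 90 mm outside (its x, y), 108 x 84 mm inside, floor 3 mm thick, rim 10 mm high. Origin: centre of its underside; x along its long side.
Not all that is in view belongs to the job. What is meant by the blue_tray is not black or white, and is the smaller of those in its own colour.

How it is judged:
By the outcome, as a careful person would: the job done as asked, in the order asked, and still so for the second after the job is handed in, with the robot touching nothing.
It also fails if it takes over 90 s, if anything falls off the work surface, if the arm or the gripper's body presses on something with over 40 N, if the wrist force passes 120 N, or if a joint passes its speed limit or range.

## Working session

There is one attempt and no reset: what is moved stays moved. The work goes in short steps, Python scripts to look and compute and a tool call to move; the robot and the scene stay as the last step left them, time stands still between calls to the robot, and variables do not carry over. Pictures are saved under pics/ and viewed, about 12 in all and at most 16, crops included, and the job is handed in when it is done.

Besides the shell and the picture viewer there is one more tool, called in YAML: its name, and indented under it one key for each argument. arm_command: Moves the arm, as the interface text tells. Its arguments: {"type":"object","properties":{"targets":{"type":"array","items":{"type":"array","items":{"type":"number"}}},"gripper":{"type":"number"}},"required":["targets"]}

```bash
mkdir -p pics
cat > h.py <<'E'
import numpy as np, cv2
from workcell import *
from scipy.spatial.transform import Rotation as R
def Rm(o):
    o=np.array(o,float)
    return o if o.shape==(3,3) else R.from_rotvec(o).as_matrix() if o.size==3 else R.from_quat(o).as_matrix()
def ray(cam,px,m=None):
    m=m or camera_model(cam)
    u=cv2.undistortPoints(np.array([[px]],float),np.array(m["mtx"]),np.array(m["dist"]))[0,0]
    return np.array(m["position"]),Rm(m["orientation"])@np.array([u[0],-u[1],-1])
def at_z(cam,px,z,m=None):
    p,d=ray(cam,px,m); return p+d*(z-p[2])/d[2]
def proj(cam,P,m=None):
    m=m or camera_model(cam)
    q=(np.atleast_2d(P)-np.array(m["position"]))@Rm(m["orientation"])*[1,-1,-1]
    return cv2.projectPoints(q,np.zeros(3),np.zeros(3),np.array(m["mtx"]),np.array(m["dist"]))[0][:,0]
E
python3 - <<'E'
from h import *
o=get_obs();print(o)
for c in ["top","scene","wrist"]:
    cv2.imwrite(f"pics/{c}0.png",get_image(c)); m=camera_model(c); print(c,m)
E
```

```text
{'t': 0.0, 'qpos': array([ 1.08202331e+00,  4.23843365e-01,  1.63067351e+00, -2.44896960e-05,
        1.08857058e+00, -1.90056652e-02]), 'qvel': array([-0.00014471,  0.00099532,  0.00050768,  0.0004304 , -0.00164731,
       -0.00054969]), 'joint_torque': array([-1.81672414e-03, -5.44614923e+01, -2.73665214e+01,  6.42871158e-02,
        2.27114250e-02, -7.32288640e-05]), 'ee_pos': array([282.66808221, 556.84797305, 238.90656713]), 'orientation': array([-1.39633203, -0.85566181,  0.85775407]), 'ft_force': array([-0.37946972,  0.4547061 , -0.08641133]), 'moment': array([-0.00599883,  0.01698871, -0.0598265 ]), 'width': 88.02092982985269}
top {'mtx': array([[530.91372946,   0.        , 322.97926913],
       [  0.        , 530.91372946, 237.55592252],
       [  0.        ,   0.        ,   1.        ]]), 'dist': array([-0.06782693,  0.        ,  0.        ,  0.        ,  0.        ]), 'position': array([ 380.15749849,   -4.8773892 , 1165.14474452]), 'orientation': array([ 0.06813788, -0.05952784, -1.59050261])}
scene {'mtx': array([[434.81806443,   0.        , 327.15379429],
       [  0.        , 434.81806443, 234.08288751],
       [  0.        ,   0.        ,   1.        ]]), 'dist': array([-0.09889764,  0.        ,  0.        ,  0.        ,  0.        ]), 'position': array([ 972.7353754 , -457.24094581,  588.90751671]), 'orientation': array([0.85249129, 0.3977917 , 0.79508558])}
wrist {'mtx': array([[430.95393152,   0.        , 324.76181623],
       [  0.        , 430.95393152, 236.45850142],
       [  0.        ,   0.        ,   1.        ]]), 'dist': array([-0.06198777,  0.        ,  0.        ,  0.        ,  0.        ]), 'position': array([214.35234341, 590.6871276 , 384.08831283]), 'orientation': array([-0.2538246 , -0.15420979,  1.09367701])}
```

View pics/top0.png

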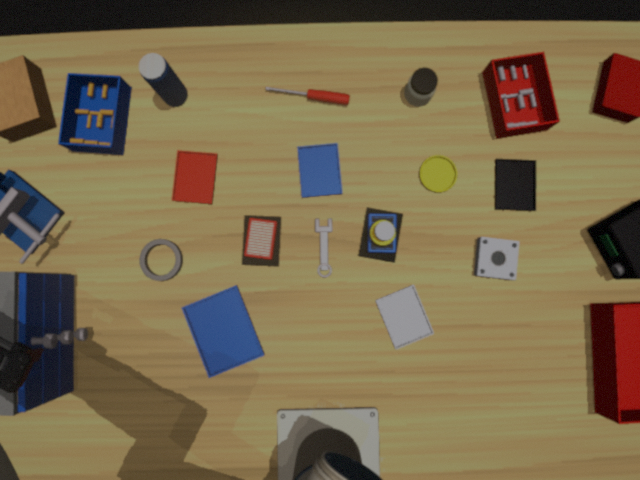

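View pics/scene0.png

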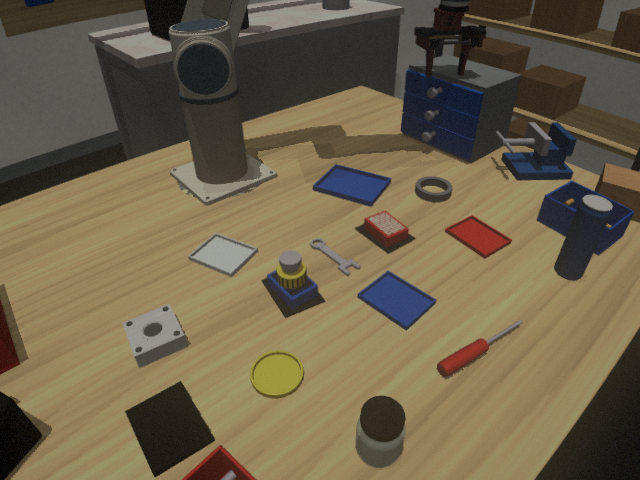

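Run:
```python
from h import *
print(tip_reach)
o=get_obs(); print(Rm(o["orientation"]).round(3))
Z=dict(bush=70,knurled_nut=54,filter_cassette=20,control_module=20,bearing_housing=30,yellow_dish=5,red_tray=5,blue_tray=5)
for c in ["top","scene"]:
  for n in Z:
    for d in silhouettes(c,n):
        if d["conf"]<.2: continue
        print(c,n,round(d["conf"],2),np.round(d["at"]),d["pixels"].sum(),at_z(c,d["at"],Z[n]).round())
```

```text
17.0
[[ 0.453 -0.001 -0.892]
 [ 0.892 -0.001  0.453]
 [-0.001 -1.     0.   ]]
top bush 0.56 [383. 230.] 293 [ 482. -125.   70.]
top knurled_nut 0.66 [374. 241.] 205 [ 461. -106.   54.]
top filter_cassette 0.85 [260. 238.] 1121 [475. 136.  20.]
top filter_cassette 0.23 [194. 176.] 2158 [614. 281.  20.]
top control_module 0.61 [374. 244.] 622 [ 457. -110.   20.]
top bearing_housing 0.67 [496. 259.] 1680 [ 419. -370.   30.]
top yellow_dish 0.85 [440. 173.] 1154 [ 613. -262.    5.]
top red_tray 0.96 [193. 178.] 2055 [614. 288.   5.]
top blue_tray 0.77 [516. 184.] 2093 [ 586. -432.    5.]
top blue_tray 0.64 [404. 317.] 2335 [ 298. -171.    5.]
top blue_tray 0.61 [320. 168.] 2053 [630.   4.   5.]
top blue_tray 0.57 [221. 330.] 4610 [278. 227.   5.]
scene bush 0.65 [290. 263.] 369 [ 480. -127.   70.]
scene knurled_nut 0.79 [292. 275.] 500 [ 495. -133.   54.]
scene filter_cassette 0.64 [385. 229.] 1039 [481. 127.  20.]
scene control_module 0.62 [296. 290.] 895 [ 501. -132.   20.]
scene bearing_housing 0.84 [154. 336.] 2559 [ 442. -381.   30.]
scene yellow_dish 0.76 [276. 375.] 2020 [ 616. -262.    5.]
scene red_tray 0.7 [479. 234.] 1521 [619. 287.   5.]
scene red_tray 0.39 [157. 333.] 2447 [ 416. -371.    5.]
scene blue_tray 0.91 [352. 185.] 2012 [282. 218.   5.]
scene blue_tray 0.79 [169. 428.] 4740 [ 591. -432.    5.]
scene blue_tray 0.73 [156. 334.] 2425 [ 415. -373.    5.]
scene blue_tray 0.56 [220. 254.] 1674 [ 301. -180.    5.]
```

The scene picture shows the stack of blue module, nut and bush at about (290,275), and the lone red cassette at (385,230). Candidates for blue_tray, in top-view pixels:
- Blue (320,170), about 42x54 px.
- Blue (223,330), clearly larger.
- White (404,317), ruled out by colour.
- Black (516,184), ruled out by colour.
- Blue bin (95,113), a deep box.

The one at (320,170) fits: it is blue and the smaller of the two. I'll measure the sizes and confirm in a crop.

```bash
cat >> h.py <<'E'
def rect(cam,mask,z,m=None):
    n,l,s,_=cv2.connectedComponentsWithStats(mask.astype(np.uint8))
    k=1+np.argmax(s[1:,4]); c=max(cv2.findContours((l==k).astype(np.uint8),0,1)[0],key=len)[:,0]
    m=m or camera_model(cam)
    W=np.array([at_z(cam,p,z,m)[:2] for p in c.astype(float)],np.float32)
    (x,y),(a,b),t=cv2.minAreaRect(W)
    if a<b: a,b,t=b,a,t+90
    return np.round([x,y,a,b,((t+90)%180)-90],1)   # centre, long, short, long-axis angle deg
E
python3 - <<'E'
from h import *
im=get_image("top"); hsv=cv2.cvtColor(im,cv2.COLOR_BGR2HSV)
h,s,v=cv2.split(hsv)
blue=(h>100)&(h<130)&(s>120); red=((h<8)|(h>172))&(s>130); yel=(h>22)&(h<35)&(s>180)
def box(mask,x0,x1,y0,y1):
    o=np.zeros_like(mask);o[y0:y1,x0:x1]=mask[y0:y1,x0:x1];return o
print("bluetray",rect("top",box(blue,285,355,130,210),8))
print("bigblue",rect("top",box(blue,175,270,280,385),8))
print("redtray",rect("top",box(red,160,225,140,215),8))
print("dish",rect("top",box(yel,410,465,145,205),8))
print("cassette@32",rect("top",box(red,240,285,210,270),32))
print("module@32",rect("top",box(blue,355,405,200,265),32))
gray=(s<60)&(v>90)
print("housing",rect("top",box(gray,465,530,225,290),30))
print("bush top",rect("top",box(gray,365,402,212,248),86))
a=cv2.resize(im[120:390,170:350],None,fx=2.2,fy=2.2,interpolation=2); b=cv2.resize(im[200:290,350:530],None,fx=2.2,fy=2.2,interpolation=2)
w=np.zeros((594,792,3),np.uint8); w[:a.shape[0],:a.shape[1]]=a; w[:b.shape[0],396:396+b.shape[1]]=b
cv2.imwrite("pics/crop1.png",w)
E
```

```text
bluetray [623.9   5.7 109.5  85.1   4.2]
bigblue [275.6 222.6 159.1 126.3  21.3]
redtray [615.6 283.4 111.6  88.2  -6.4]
dish [ 595.2 -290.2   21.4    4.1  -31.7]
cassette@32 [473.8 135.   86.4  62.5  -8.6]
module@32 [ 452.6 -124.5   58.    27.9   88.8]
housing [ 420.3 -374.8   86.6   86.2   -7.9]
bush top [ 480.2 -126.3   42.2   37.5  -46.4]
```

View pics/crop1.png

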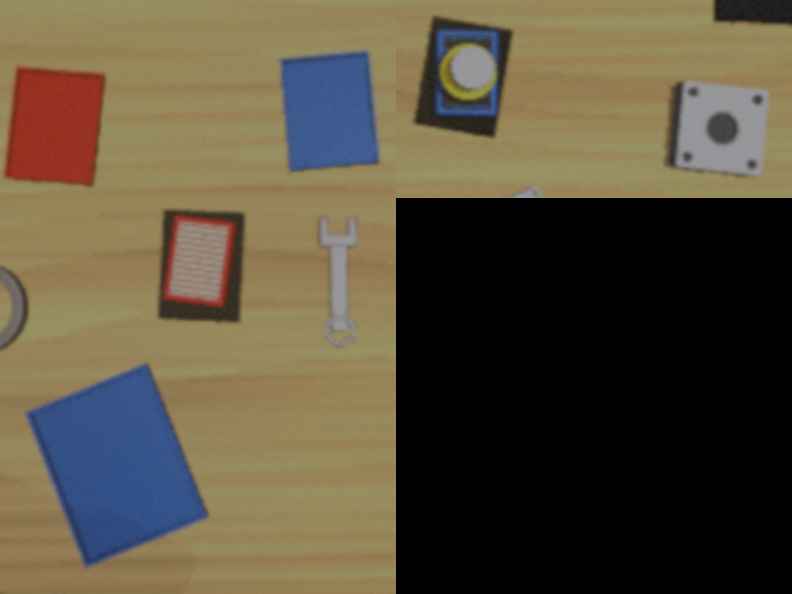

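The crop confirms it: the blue tray at top (320,170), measured 110x85 mm, is the smaller (the other is 159x126). The stack stands on the blue module. I'll move over the bush.

arm_command:
  targets:
    - [0, 0, 0, 0.1223]
    - [0, 0, 0, 0.1223]
    - [0, 0, 0, 0.1223]
    - [0, 0, 0, 0.1223]
    - [0, 0, 0, 0.1223]
    - [0, 0, 0, 0.1223]
    - [0, 0, 0, 0.1223]
    - [0, 0, 0, 0.1223]
    - [0, 0, 0, 0.1223]

```text
t: 1.75
ee_pos: [282.9, 557.3, 239.7]
orientation: [-1.571, 0.005, -0.005]
ft_force: [-0.6, 0.2, -0.1]
width: 88.1
```

arm_command:
  targets:
    - [11, 0, -38, 0]
    - [11, 0, -38, 0]
    - [11, 0, -38, 0]
    - [11, 0, -38, 0]
    - [11, 0, -38, 0]
    - [11, 0, -38, 0]
    - [11, 0, -38, 0]
    - [11, 0, -38, 0]
    - [11, 0, -38, 0]
    - [11, 0, -38, 0]
    - [11, 0, -38, 0]
    - [11, 0, -38, 0]
    - [11, 0, -38, 0]
    - [11, 0, -38, 0]
    - [11, 0, -38, 0]
    - [11, 0, -38, 0]
    - [11, 0, -38, 0]
    - [11, 0, -38, 0]
    - [0, 0, 0, 0]
    - [0, 0, 0, 0]

```text
t: 3.42
ee_pos: [481.4, -128.4, 239.6]
orientation: [-1.571, 0.003, -0.003]
ft_force: [-0.3, 1.1, -0.4]
width: 88.1
```

```bash
cat >> h.py <<'E'
def state():
    o=get_obs(); r=Rm(o["orientation"]); yaw=np.arctan2(r[1,0],r[0,0])
    print("t",round(o["t"],2),"tcp",o["ee_pos"].round(1),"yaw",round(np.degrees(yaw),2),"tilt",r[2,:2].round(3),"F",o["ft_force"].round(1),"w",round(o["width"],1),"q6",round(o["qpos"][5],2))
    return o
def go(xyz,yawdeg=None):
    o=get_obs(); r=Rm(o["orientation"]); d=r.T@(np.array(xyz)-o["ee_pos"]); yaw=np.degrees(np.arctan2(r[1,0],r[0,0]))
    print("tool shift",d.round(1),"turn",None if yawdeg is None else round(np.radians(yaw-yawdeg),4))
E
python3 - <<'E'
from h import *
state(); m=camera_model("wrist"); im=get_image("wrist"); cv2.imwrite("pics/w1.png",im)
print(m["position"], (Rm(m["orientation"])@[0,0,-1]).round(3))
for n,z in [("bush",86),("knurled_nut",58),("control_module",32)]:
    for d in silhouettes("wrist",n)[:2]:
        print(n,round(d["conf"],2),np.round(d["at"]),d["pixels"].sum(),rect("wrist",d["pixels"],z,m))
E
```

```text
t 3.42 tcp [ 481.4 -128.4  239.6] yaw -0.2 tilt [ 0. -1.] F [-0.3  1.1 -0.4] w 88.1 q6 -0.28
[481.15834953 -53.07531293 384.6038965 ] [-0.001 -0.278 -0.96 ]
bush 0.64 [326. 216.] 2453 [ 481.9 -125.2   40.3   38.6   89.8]
control_module 0.87 [352. 183.] 3435 [ 482.3 -124.3   83.4   62.6   -2.6]
```

View pics/w1.png

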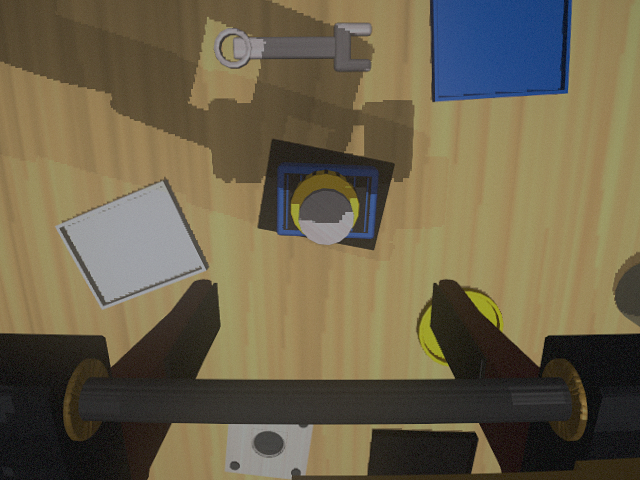

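The wrist picture shows the bush at (326,216), standing on the nut, with the module under it at yaw about -2.6°. The wrist and top estimates agree to 2 mm. I'll descend and grip the flange.

arm_command:
  targets:
    - [0, 35, 2.8, 0]
    - [0, 40, 0, 0]
    - [0, 40, 0, 0]
    - [0, 25, 0, 0]
    - [0, 12, 0, 0]
    - [0, 3.6, 0, 0]
    - [0, 0, 0, 0]

```text
t: 4.2
ee_pos: [480.5, -122.6, 83.4]
orientation: [-1.57, -0.0, 0.003]
ft_force: [-0.3, -0.3, 0.6]
width: 88.0
```

arm_command:
  targets:
    - [0, 0, 0, 0]
    - [0, 0, 0, 0]
    - [0, 0, 0, 0]
    - [0, 0, 0, 0]
    - [0, 0, 0, 0]
    - [0, 0, 0, 0]
    - [0, 0, 0, 0]
    - [0, 0, 0, 0]
  gripper: 30

```text
t: 4.87
ee_pos: [481.3, -123.9, 84.2]
orientation: [-1.571, -0.001, -0.0]
ft_force: [-0.8, 0.5, 1.0]
width: 38.4
```

arm_command:
  targets:
    - [0, -10, 0, 0]
    - [0, -30, 0, 0]
    - [0, -30, 0, 0]
    - [0, -30, 0, 0]
    - [-9, -5, -38, 0]
    - [-9, 0, -38, 0]
    - [-9, 0, -38, 0]
    - [-9, 0, -38, 0]
    - [-9, 0, -38, 0]
    - [-9, 0, -36, 0]
    - [-7, 0, -25, 0]
    - [0, 0, 0, 0]
    - [0, 0, 0, 0]

```text
t: 5.95
ee_pos: [419.4, -375.7, 189.2]
orientation: [-1.57, 0.002, -0.002]
ft_force: [0.7, 0.2, -1.5]
width: 38.2
```

Run:
```python
from h import *
state(); m=camera_model("wrist"); im=get_image("wrist"); cv2.imwrite("pics/w2.png",im)
for d in tip_of("wrist","bore_mouth")[:2]: print("bore",d["conf"],d["at"],at_z("wrist",d["at"],30,m).round(1))
for n,z in [("bearing_housing",30),("bush",86)]:
    for d in silhouettes("wrist",n)[:2]:
        print(n,round(d["conf"],2),np.round(d["at"]),d["pixels"].sum(),rect("wrist",d["pixels"],z,m))
get_image("top")
for d in tip_of("top","bore_mouth")[:2]: print("top bore",d["conf"],d["at"],at_z("top",d["at"],30).round(1))
```

```text
t 5.95 tcp [ 419.4 -375.7  189.2] yaw -0.15 tilt [-0. -1.] F [ 0.7  0.2 -1.5] w 38.2 q6 -0.75
bore 0.88 [331.3, 219.8] [ 423.7 -375.9   30. ]
bearing_housing 0.68 [330. 214.] 13372 [ 422.7 -373.6   87.5   84.7   81.9]
bush 0.62 [325. 322.] 8858 [ 418.9 -430.8   75.1   66.2   87.8]
top bore 0.8 [499.3, 259.1] [ 418.  -377.7   30. ]
```

View pics/w2.png

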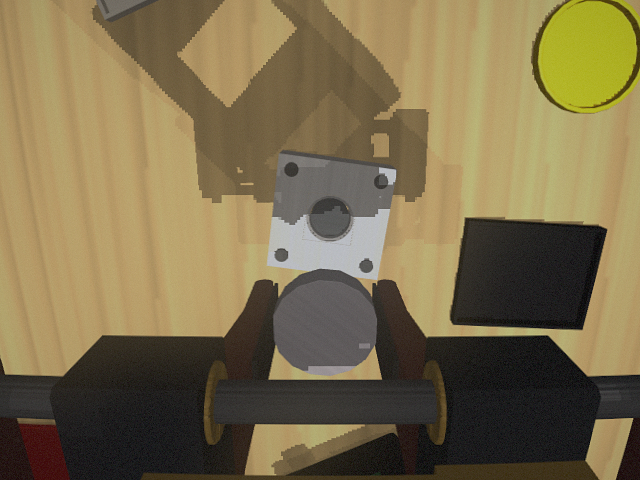

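The picture shows the bush held upright, with its top face's centre at about (325,322), and the bore mouth at (330,218) with bolts at (291,169), (381,181), (281,254) and (366,266). I'll measure both in this one camera.

Run:
```python
from h import *
o=state(); m=camera_model("wrist")
B=[at_z("wrist",p,32,m)[:2] for p in [(291,169),(381,181),(366,266),(281,254)]]
print("bolts mean",np.mean(B,0),[np.linalg.norm(B[i]-B[(i+1)%4]).round(1) for i in range(4)])
d=silhouettes("wrist","bush")[0]; zt=o["ee_pos"][2]+2
mk=d["pixels"].astype(np.uint8)
c=max(cv2.findContours(mk,0,1)[0],key=len)[:,0]
print("mask bbox",c.min(0),c.max(0))
im=cv2.imread("pics/w2.png")
# fit: predicted top-rim circle vs mask points using hand-read edges: left274,right377 row~322, bottom 374
th=np.linspace(0,2*np.pi,73)
for cx,cy in [(o["ee_pos"][0],o["ee_pos"][1]),(o["ee_pos"][0],o["ee_pos"][1]-2)]:
    P=np.c_[cx+20*np.cos(th),cy+20*np.sin(th),0*th+zt]; q=proj("wrist",P,m); print((cx,cy),"proj bbox",q.min(0).round(1),q.max(0).round(1))
g=cv2.cvtColor(im,cv2.COLOR_BGR2GRAY)
print("row322",g[322,262:286],g[322,366:390]);print("col325",g[262:300:2,325],g[360:384,325])
```

```text
t 6.25 tcp [ 420.6 -373.7  189.2] yaw 0.11 tilt [-0. -1.] F [ 0.9 -0.1 -1.1] w 38.1 q6 -0.75
bolts mean [ 423.77452121 -372.57618316] [np.float64(63.8), np.float64(64.3), np.float64(63.8), np.float64(63.2)]
mask bbox [273 269] [376 375]
(np.float64(420.55091023598106), np.float64(-373.6975521696039)) proj bbox [271.6 274. ] [380.  371.7]
(np.float64(420.55091023598106), np.float64(-375.6975521696039)) proj bbox [271.8 279.3] [379.8 376.2]
row322 [51 42 47 48 48 45 45 40 42 42 40 78 97 92 93 96 92 95 92 97 98 95 96 89] [94 94 92 93 91 91 96 93 95 94 95 46 40 42 44 42 43 44 38 42 39 43 46 46]
col325 [187 186 188 193  77  75  74  77  76  84  98  95  92  97  96  93  97  96
  96] [ 88  92  91  91  90  88 145 155 148 146 146 147 148 146 146 154 167 171
 167 138  38  44  40  47]
```

Run:
```python
from h import *
m=camera_model("wrist")
im=cv2.imread("pics/w2.png"); c=cv2.resize(im[150:390,255:415],None,fx=2.5,fy=2.5,interpolation=2)
th=np.linspace(0,2*np.pi,73)
d=silhouettes("wrist","bearing_housing")[0]["pixels"]
# overlay housing model
def draw(img,P,col):
    q=(proj("wrist",P,m)-[255,150])*2.5; cv2.polylines(img,[np.round(q).astype(int)],True,col,1)
for (cx,cy),col in [((423.5,-374.5),(0,0,255))]:
    for r,z in [(17.25,30),(15.25,28)]:
        draw(c,np.c_[cx+r*np.cos(th),cy+r*np.sin(th),0*th+z],col)
    a=np.radians(-8); Rz=np.array([[np.cos(a),-np.sin(a)],[np.sin(a),np.cos(a)]])
    S=np.array([[42,42],[-42,42],[-42,-42],[42,-42]])@Rz.T+[cx,cy]; draw(c,np.c_[S,[30]*4],(0,255,0))
draw(c,np.c_[420.3+20*np.cos(th),-376.6+20*np.sin(th),0*th+191],(255,0,0))
cv2.imwrite("pics/c2.png",c)
```

```text
(no output)
```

View pics/c2.png

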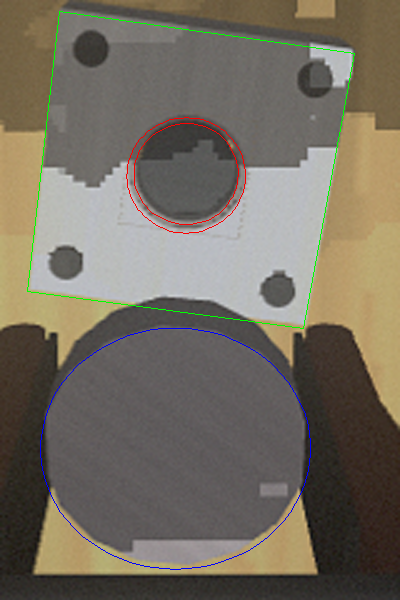

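The overlay fits: the bore mouth is at (423.6,-374.4) and the bush axis at about (420.4,-376.2), both in the wrist camera. The shift is +3.2, +1.8, then down to about 10 mm above the face.

arm_command:
  targets:
    - [3.2, 25, 1.8, 0]
    - [0, 35, 0, 0]
    - [0, 33, 0, 0]
    - [0, 20, 0, 0]
    - [0, 10, 0, 0]
    - [0, 0, 0, 0]
    - [0, 0, 0, 0]
    - [0, 0, 0, 0]

```text
t: 7.02
ee_pos: [424.3, -373.7, 67.5]
orientation: [-1.572, -0.002, -0.001]
ft_force: [-0.1, -0.4, -0.6]
width: 37.9
```

Run:
```python
from h import *
o=state(); m=camera_model("wrist"); im=get_image("wrist")
x0,y0=230,190
c=cv2.resize(im[y0:y0+200,x0:x0+190],None,fx=3,fy=3,interpolation=2)
th=np.linspace(0,2*np.pi,73)
def draw(img,P,col):
    q=(proj("wrist",P,m)-[x0,y0])*3; cv2.polylines(img,[np.round(q).astype(int)],True,col,1)
cx,cy=423.6,-374.4
a=np.radians(-8); Rz=np.array([[np.cos(a),-np.sin(a)],[np.sin(a),np.cos(a)]])
S=np.array([[42,42],[-42,42],[-42,-42],[42,-42]])@Rz.T+[cx,cy]; draw(c,np.c_[S,[30]*4],(0,255,0))
zt=o["ee_pos"][2]+1.8
for r,z in [(20,zt),(20,zt-12),(14,zt-28)]: draw(c,np.c_[cx+r*np.cos(th),cy+r*np.sin(th),0*th+z],(255,100,0))
cv2.imwrite("pics/c3.png",c)
```

```text
t 7.02 tcp [ 424.3 -373.7   67.5] yaw 0.03 tilt [ 0.002 -1.   ] F [-0.1 -0.4 -0.6] w 37.9 q6 -0.74
```

View pics/c3.png

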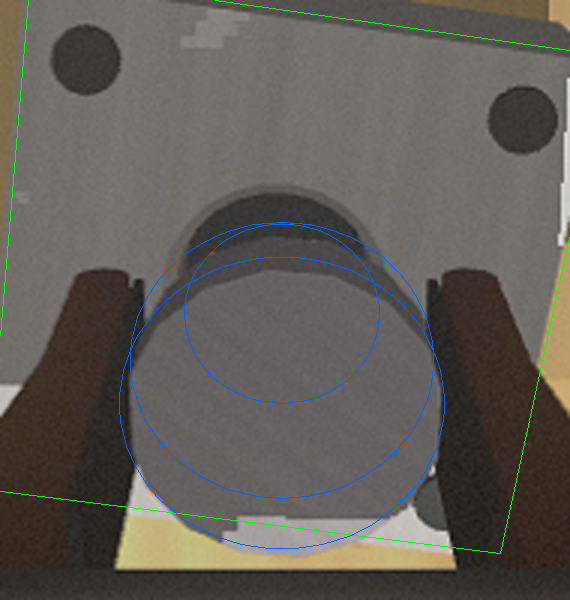

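Run:
```python
from h import *
m=camera_model("wrist"); f=lambda p,z: at_z("wrist",(230+p[0]/3,190+p[1]/3),z,m)[:2].round(2)
b1,b2=f((86,60),32),f((523,120),32); mid=(b1+b2)/2; d=(b2-b1)/np.linalg.norm(b2-b1)
print("bolts",b1,b2,np.linalg.norm(b2-b1),"centre",mid+32*np.array([d[1],-d[0]]))
print("bore: top of ring",f((276,185),30),"sides",f((178,262),30),f((380,262),30))
print("bush top face: L,R",f((128,400),69.3),f((442,400),69.3),"back,front",f((283,268),69.3),f((283,553),69.3))
```

```text
bolts [ 395.68 -339.13] [ 458.72 -348.04] 63.66655087249507 centre [ 422.72166725 -375.27008381]
bore: top of ring [ 422.83 -358.62] sides [ 407.98 -370.89] [ 438.57 -370.9 ]
bush top face: L,R [ 404.75 -373.48] [ 443.4  -373.51] back,front [ 423.82 -356.01] [ 423.83 -395.33]
```

At this height the bore centre is (422.8,-375.6) and the bush (423.9,-375.7), so I'll shift -1.0 in x and lower to the catch.

arm_command:
  targets:
    - [-1, 0, 0, 0]
    - [0, 5, 0, 0]
    - [0, 4, 0, 0]
    - [0, 3, 0, 0]
    - [0, 2, 0, 0]
    - [0, 1, 0, 0]
    - [0, 0, 0, 0]
    - [0, 0, 0, 0]

```text
t: 7.73
ee_pos: [422.4, -373.1, 50.9]
orientation: [-1.571, -0.0, 0.0]
ft_force: [-0.1, -0.1, -2.0]
width: 38.3
```

arm_command:
  targets:
    - [0, 1, 0, 0]
    - [0, 0.5, 0, 0]
    - [0, 0, 0, 0]

```text
t: 7.98
ee_pos: [422.5, -373.2, 50.0]
orientation: [-1.571, -0.001, 0.0]
ft_force: [-0.8, 0.6, 2.8]
width: 38.6
```

arm_command:
  targets:
    - [0, 0, 0, 0]
    - [0, 0, 0, 0]
    - [0, 0, 0, 0]
    - [0, 0, 0, 0]
  gripper: 60

```text
t: 8.32
ee_pos: [422.5, -373.1, 49.6]
orientation: [-1.571, -0.0, 0.0]
ft_force: [0.6, -0.4, -0.4]
width: 52.3
```

arm_command:
  targets:
    - [0, -20, 0, 0]
    - [0, -20, 0, 0]
    - [0, 0, 0, 0]
    - [0, 0, 0, 0]
    - [0, 0, 0, 0]
    - [0, 0, 0, 0]
    - [0, 0, 0, 0]
    - [0, 0, 0, 0]
    - [0, 0, 0, 0]
    - [0, 0, 0, 0]
  gripper: 0

```text
t: 9.15
ee_pos: [422.3, -373.0, 89.2]
orientation: [-1.57, 0.0, 0.001]
ft_force: [-0.1, 0.2, 0.6]
width: 0.5
```

arm_command:
  targets:
    - [0, 0, -2.4, 0]
    - [0, 10, 0, 0]
    - [0, 7, 0, 0]
    - [0, 0, 0, 0]

```text
t: 9.48
ee_pos: [421.5, -374.7, 70.7]
orientation: [-1.569, 0.001, 0.002]
ft_force: [-0.7, 0.8, -0.7]
width: 0.3
```

arm_command:
  targets:
    - [0, 2, 0, 0]
    - [0, 2, 0, 0]
    - [0, 0, 0, 0]

```text
t: 9.73
ee_pos: [422.3, -375.4, 68.4]
orientation: [-1.571, -0.0, 0.0]
ft_force: [-0.8, -0.0, 0.1]
width: 0.5
```

arm_command:
  targets:
    - [0, 2, 0, 0]
    - [0, 2, 0, 0]
    - [0, 1, 0, 0]
    - [0, 0, 0, 0]

```text
t: 10.07
ee_pos: [422.5, -375.6, 63.9]
orientation: [-1.571, -0.0, 0.0]
ft_force: [-0.9, 0.5, 3.5]
width: 0.1
```

arm_command:
  targets:
    - [0, 1, 0, 0]
    - [0, 1, 0, 0]
    - [0, 1, 0, 0]
    - [0, 0, 0, 0]

```text
t: 10.4
ee_pos: [422.5, -375.6, 61.0]
orientation: [-1.571, -0.0, 0.0]
ft_force: [-1.2, 1.1, 5.3]
width: 0.6
```

arm_command:
  targets:
    - [0, 1, 0, 0]
    - [0, 0.5, 0, 0]
    - [0, 0, 0, 0]

```text
t: 10.65
ee_pos: [422.5, -375.6, 59.5]
orientation: [-1.571, -0.0, -0.0]
ft_force: [-2.1, 0.3, 5.8]
width: 0.3
```

arm_command:
  targets:
    - [0, 0.5, 0, 0]
    - [0, 0.5, 0, 0]
    - [0, 0, 0, 0]

```text
t: 10.9
ee_pos: [422.5, -375.6, 59.3]
orientation: [-1.571, -0.0, 0.0]
ft_force: [-1.9, 3.1, 13.8]
width: 0.5
```

arm_command:
  targets:
    - [0, 0.5, 0, 0]
    - [0, 0.3, 0, 0]
    - [0, 0, 0, 0]

```text
t: 11.15
ee_pos: [422.5, -375.6, 59.2]
orientation: [-1.571, -0.001, -0.0]
ft_force: [-4.4, 4.3, 21.1]
width: 0.6
```

The force rises steeply with the fingertips at z=42, so the bush is home. Next I'll go back over the stack.

arm_command:
  targets:
    - [0, -20, 0, 0]
    - [0, -35, 0, 0]
    - [0, -35, 0, 0]
    - [8, -35, 35, 0]
    - [8.5, -8, 35.5, 0]
    - [8.5, 0, 35.5, 0]
    - [8.5, 0, 35.5, 0]
    - [8.5, 0, 35.5, 0]
    - [8.5, 0, 35.5, 0]
    - [9, 0, 36, 0]
    - [0, 0, 0, 0]
    - [0, 0, 0, 0]
    - [0, 0, 0, 0]
  gripper: 100

```text
t: 12.23
ee_pos: [480.6, -132.9, 184.4]
orientation: [-1.571, -0.001, 0.001]
ft_force: [-1.2, 0.4, 0.1]
width: 83.8
```

```bash
cat >> h.py <<'E'
def crop(cam,im,m,x0,y0,w,h,k,shapes,name):
    c=cv2.resize(im[y0:y0+h,x0:x0+w],None,fx=k,fy=k,interpolation=2)
    for P,col in shapes: cv2.polylines(c,[np.round((proj(cam,P,m)-[x0,y0])*k).astype(int)],True,col,1)
    cv2.imwrite(name,c)
def circ(x,y,z,r): t=np.linspace(0,2*np.pi,73); return np.c_[x+r*np.cos(t),y+r*np.sin(t),0*t+z]
def box(x,y,z,a,b,deg):
    t=np.radians(deg);Q=np.array([[np.cos(t),-np.sin(t)],[np.sin(t),np.cos(t)]])
    return np.c_[np.array([[a,b],[-a,b],[-a,-b],[a,-b]])/2@Q.T+[x,y],[z]*4]
E
python3 - <<'E'
from h import *
state(); m=camera_model("wrist"); im=get_image("wrist")
for n,z in [("knurled_nut",58),("control_module",32)]:
    for d in silhouettes("wrist",n)[:1]:
        print(n,round(d["conf"],2),np.round(d["at"]),d["pixels"].sum(),rect("wrist",d["pixels"],z,m))
get_image("top")
for n in ["bush","knurled_nut"]:
  for d in silhouettes("top",n)[:2]: print("top",n,d["conf"],np.round(d["at"]),rect("top",d["pixels"],42 if n=="bush" else 58))
crop("wrist",im,m,220,120,220,190,3,[(circ(482,-125,58,27),(0,0,255)),(box(482.3,-124.3,32,84,60,-2.6),(0,255,0))],"pics/c4.png")
E
```

```text
t 12.23 tcp [ 480.6 -132.9  184.4] yaw 0.08 tilt [ 0. -1.] F [-1.2  0.4  0.1] w 83.8 q6 -0.29
knurled_nut 0.61 [326. 219.] 5414 [ 480.1 -123.3   54.9   54.   -61.4]
control_module 0.85 [357. 191.] 4719 [ 482.3 -124.8   83.3   62.7   -2.6]
top bush 0.66 [500. 257.] [ 420.  -373.3   40.    39.   -47.2]
```

View pics/c4.png

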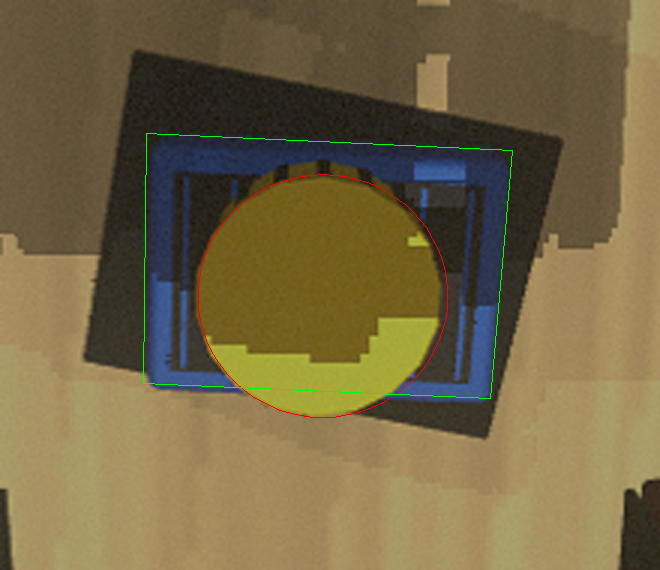

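The picture shows the nut's top centred on the red ring, so at about (481.7,-125).

Run:
```python
from h import *
state(); go((481.7,-125,58.5))
```

```text
t 12.53 tcp [ 480.3 -133.8  184.3] yaw -0.08 tilt [-0. -1.] F [0.2 0.  0.5] w 87.9 q6 -0.29
tool shift [  1.4 125.8   8.8] turn None
```

arm_command:
  targets:
    - [1.4, 30, 8.8, 0]
    - [0, 38, 0, 0]
    - [0, 30, 0, 0]
    - [0, 18, 0, 0]
    - [0, 8, 0, 0]
    - [0, 2, 0, 0]
    - [0, 0, 0, 0]
    - [0, 0, 0, 0]

```text
t: 13.2
ee_pos: [482.7, -124.5, 59.4]
orientation: [-1.571, -0.001, -0.001]
ft_force: [0.1, -0.2, 0.6]
width: 87.6
```

arm_command:
  targets:
    - [0, 0, 0, 0]
    - [0, 0, 0, 0]
    - [0, 0, 0, 0]
    - [0, 0, 0, 0]
    - [0, 0, 0, 0]
    - [0, 0, 0, 0]
    - [0, 0, 0, 0]
  gripper: 45

```text
t: 13.78
ee_pos: [481.9, -124.1, 58.6]
orientation: [-1.571, -0.0, 0.0]
ft_force: [-0.9, 0.1, 4.4]
width: 53.1
```

arm_command:
  targets:
    - [0, -10, 0, 0]
    - [0, -30, 0, 0]
    - [0, -35, 0, 0]
    - [0, -35, 0, 0]
    - [22, 0, -23, 0]
    - [22, 0, -23, 0]
    - [22, 0, -23, 0]
    - [22, 0, -23, 0]
    - [22, 0, -23, 0]
    - [22, 0, -22, 0]
    - [0, 0, 0, 0]
    - [0, 0, 0, 0]
    - [0, 0, 0, 0]

```text
t: 14.87
ee_pos: [612.8, -260.4, 168.0]
orientation: [-1.57, 0.001, 0.001]
ft_force: [-0.6, -0.0, -0.7]
width: 53.7
```

Run:
```python
from h import *
o=state(); m=camera_model("wrist"); im=get_image("wrist")
for d in silhouettes("wrist","yellow_dish")[:2]:
    print("dish",round(d["conf"],2),np.round(d["at"]),d["pixels"].sum(),rect("wrist",d["pixels"],10,m))
x,y,z=o["ee_pos"]
crop("wrist",im,m,200,130,260,260,2.3,[(circ(615,-261,10,42),(0,0,255)),(circ(615,-261,10,38),(0,0,255)),(circ(x,y,z-.5,27),(255,0,0))],"pics/c5.png")
```

```text
t 14.87 tcp [ 612.8 -260.4  168. ] yaw 0.01 tilt [-0.002 -1.   ] F [-0.6 -0.  -0.7] w 53.7 q6 -0.42
dish 0.86 [328. 204.] 8485 [ 613.4 -248.9   84.2   68.8   -1.4]
```

View pics/c5.png

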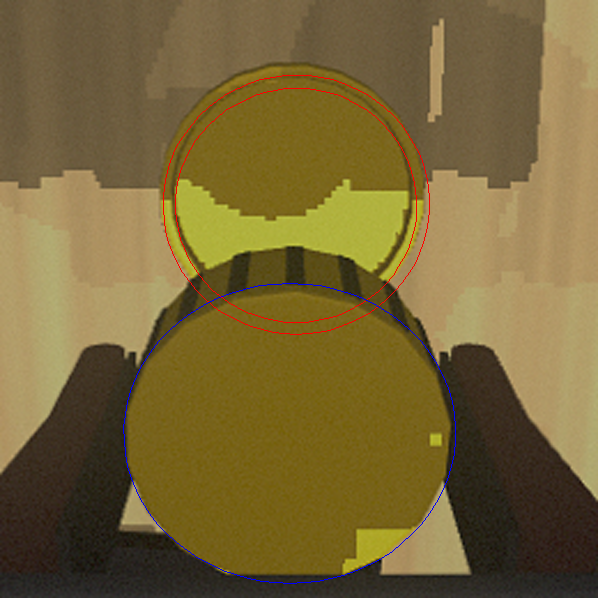

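The dish outline's top edge sits about 3.5 mm further in +y than the red guess, and its centre is at about (613.5,-257.5). There is 11 mm of slack. I'll shift, lower part-way and check.

arm_command:
  targets:
    - [1, 30, 2, 0]
    - [0, 35, 0, 0]
    - [0, 30, 0, 0]
    - [0, 15, 0, 0]
    - [0, 6, 0, 0]
    - [0, 0, 0, 0]
    - [0, 0, 0, 0]

```text
t: 15.55
ee_pos: [615.6, -259.1, 53.6]
orientation: [-1.571, -0.001, -0.001]
ft_force: [0.4, -1.2, -0.8]
width: 53.1
```

Run:
```python
from h import *
o=state(); m=camera_model("wrist"); im=get_image("wrist")
for d in silhouettes("wrist","yellow_dish")[:2]:
    print("dish",round(d["conf"],2),np.round(d["at"]),d["pixels"].sum(),rect("wrist",d["pixels"],10,m))
x,y,z=o["ee_pos"]
crop("wrist",im,m,180,180,290,210,2.3,[(circ(613.5,-258,10,42),(0,0,255)),(circ(613.5,-258,10,38),(0,0,255)),(circ(x,y,z-.5,27),(255,0,0))],"pics/c6.png")
```

```text
t 15.55 tcp [ 615.6 -259.1   53.6] yaw 0.03 tilt [ 0.001 -1.   ] F [ 0.4 -1.2 -0.8] w 53.1 q6 -0.42
dish 0.59 [320. 227.] 10016 [ 6.132e+02 -2.383e+02  8.300e+01  4.770e+01  5.000e-01]
```

View pics/c6.png

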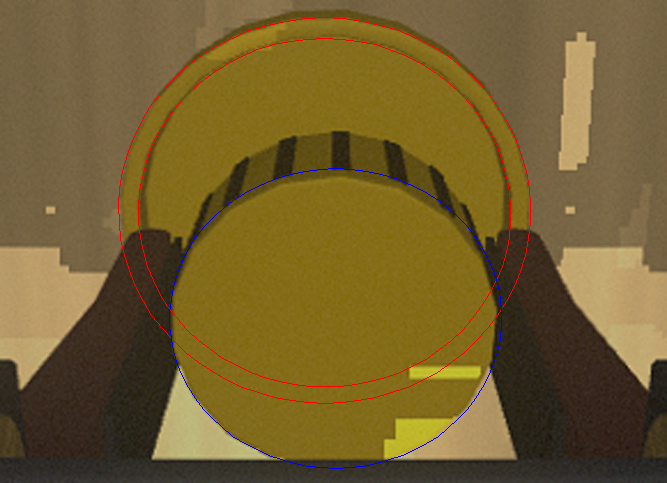

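The dish is at (613.4,-257.7) and the nut at about (615,-259.3), so I'll correct and set it down.

arm_command:
  targets:
    - [-1.3, 8, 1.5, 0]
    - [0, 7, 0, 0]
    - [0, 4, 0, 0]
    - [0, 2, 0, 0]
    - [0, 1, 0, 0]
    - [0, 0, 0, 0]
    - [0, 0, 0, 0]

```text
t: 16.23
ee_pos: [613.7, -257.6, 30.3]
orientation: [-1.571, -0.0, 0.0]
ft_force: [0.3, 0.2, -1.4]
width: 53.5
```

arm_command:
  targets:
    - [0, 0.8, 0, 0]
    - [0, 0, 0, 0]
    - [0, 0, 0, 0]

```text
t: 16.48
ee_pos: [613.7, -257.6, 29.7]
orientation: [-1.571, -0.0, 0.0]
ft_force: [0.4, -0.7, -1.3]
width: 53.5
```

arm_command:
  targets:
    - [0, 0.6, 0, 0]
    - [0, 0, 0, 0]
    - [0, 0, 0, 0]

```text
t: 16.73
ee_pos: [613.7, -257.6, 29.6]
orientation: [-1.571, -0.0, 0.0]
ft_force: [-1.3, 0.9, 5.2]
width: 53.6
```

arm_command:
  targets:
    - [0, 0, 0, 0]
    - [0, 0, 0, 0]
    - [0, 0, 0, 0]
    - [0, 0, 0, 0]
  gripper: 75

```text
t: 17.07
ee_pos: [613.6, -257.5, 28.8]
orientation: [-1.571, -0.0, 0.0]
ft_force: [0.9, 0.3, -0.4]
width: 65.7
```

arm_command:
  targets:
    - [0, -10, 0, 0]
    - [0, -30, 0, 0]
    - [0, -35, 0, 0]
    - [0, -35, 0, 0]
    - [0, -35, 0, -0.1184]
    - [0, -10, 0, -0.1184]
    - [0, 0, 0, -0.1184]
    - [0, 0, 0, -0.1184]
    - [0, 0, 0, -0.1184]
    - [0, 0, 0, -0.1184]
    - [0, 0, 0, -0.1184]
    - [0, 0, 0, -0.1184]
    - [0, 0, 0, -0.1184]
    - [0, 0, 0, -0.1184]
    - [0, 0, 0, -0.1184]
    - [0, 0, 0, -0.1184]
    - [0, 0, 0, 0]
  gripper: 100

```text
t: 18.48
ee_pos: [613.6, -257.6, 184.7]
orientation: [-1.275, -1.102, 1.101]
ft_force: [0.3, 0.0, 0.7]
width: 87.6
```

arm_command:
  targets:
    - [33.4, 0, 17.8, 0]
    - [33.4, 0, 17.8, 0]
    - [33.4, 0, 17.8, 0]
    - [33.4, 0, 17.8, 0]
    - [33.4, 0, 17.8, 0]
    - [33.4, 0, 17.8, 0]
    - [33.4, 0, 17.8, 0]
    - [33.4, 0, 17.8, 0]
    - [33.4, 0, 17.8, 0]
    - [33.4, 0, 17.8, 0]
    - [33.4, 0, 17.8, 0]
    - [0, 0, 0, 0]
    - [0, 0, 0, 0]
    - [0, 0, 0, 0]
    - [0, 0, 0, 0]

```text
t: 19.73
ee_pos: [475.3, 134.1, 184.2]
orientation: [-1.278, -1.097, 1.096]
ft_force: [-0.2, 0.3, 0.2]
width: 87.9
```

Run:
```python
from h import *
o=state(); m=camera_model("wrist"); im=get_image("wrist")
for d in silhouettes("wrist","filter_cassette")[:1]: print("cass",d["conf"],np.round(d["at"]),rect("wrist",d["pixels"],32,m))
get_image("top")
for n,z in [("knurled_nut",29),("yellow_dish",10),("filter_cassette",32),("bush",42)]:
  for d in silhouettes("top",n)[:1]: print("top",n,d["conf"],np.round(d["at"]),rect("top",d["pixels"],z))
crop("wrist",im,m,180,100,290,250,2.2,[(box(475,136,32,84,60,-8.6),(0,255,0))],"pics/c7.png")
```

```text
t 19.73 tcp [475.3 134.1 184.2] yaw 81.29 tilt [-0. -1.] F [-0.2  0.3  0.2] w 87.9 q6 -1.17
cass 0.93 [331. 218.] [473.5 135.2  85.8  59.8  -8.9]
top knurled_nut 0.78 [435. 175.] [ 610.4 -254.9   58.    52.5   -2.3]
top filter_cassette 0.44 [248. 248.] [451.  159.3  17.3  12.9  88.8]
top bush 0.85 [500. 258.] [ 420.5 -373.8   38.4   36.   -47.2]
```

View pics/c7.png

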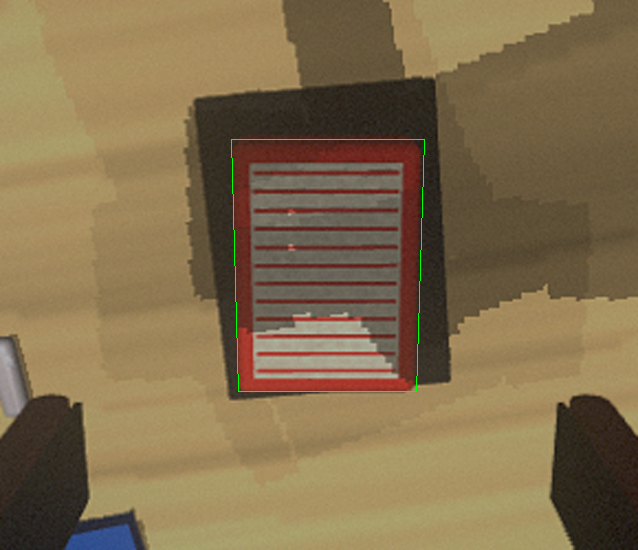

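The cassette matches the overlay at (475,136,-8.6°). I'll descend and grip.

arm_command:
  targets:
    - [1, 30, 0.8, 0]
    - [0, 40, 0, 0]
    - [0, 40, 0, 0]
    - [0, 28, 0, 0]
    - [0, 12, 0, 0]
    - [0, 4, 0, 0]
    - [0, 0, 0, 0]
    - [0, 0, 0, 0]

```text
t: 20.75
ee_pos: [475.1, 136.3, 31.1]
orientation: [-1.277, -1.1, 1.097]
ft_force: [1.6, 0.6, 0.4]
width: 87.8
```

arm_command:
  targets:
    - [0, 0, 0, 0]
    - [0, 0, 0, 0]
    - [0, 0, 0, 0]
    - [0, 0, 0, 0]
    - [0, 0, 0, 0]
    - [0, 0, 0, 0]
    - [0, 0, 0, 0]
  gripper: 50

```text
t: 21.33
ee_pos: [474.5, 136.2, 30.6]
orientation: [-1.277, -1.099, 1.098]
ft_force: [-1.2, -0.5, 6.7]
width: 59.8
```

arm_command:
  targets:
    - [0, -10, 0, 0]
    - [0, -30, 0, 0]
    - [0, -35, 0, 0]
    - [0, -35, 0, 0]
    - [28, -10, -19.7, 0]
    - [28, 0, -19.7, 0]
    - [28, 0, -19.7, 0]
    - [28, 0, -19.7, 0]
    - [28, 0, -19.7, 0]
    - [28, 0, -19.7, 0]
    - [0, 0, 0, -0.04]
    - [0, 0, 0, 0]
    - [0, 0, 0, 0]
    - [0, 0, 0, 0]

```text
t: 22.5
ee_pos: [615.0, 283.7, 149.8]
orientation: [-1.259, -1.126, 1.128]
ft_force: [0.2, -0.2, -1.7]
width: 59.6
```

Run:
```python
from h import *
o=state(); m=camera_model("wrist"); im=get_image("wrist")
for d in silhouettes("wrist","red_tray")[:1]: print("tray",d["conf"],np.round(d["at"]),rect("wrist",d["pixels"],10,m))
x,y,z=o["ee_pos"]; r=Rm(o["orientation"]); yaw=np.degrees(np.arctan2(r[1,0],r[0,0]))
crop("wrist",im,m,160,60,330,330,1.8,[(box(617,284.5,10,114,90,-6.4),(0,255,0)),(box(x,y,z+2,84,60,yaw-90),(255,0,0))],"pics/c8.png")
```

```text
t 22.5 tcp [615.  283.7 149.8] yaw 83.64 tilt [-0.001 -1.   ] F [ 0.2 -0.2 -1.7] w 59.6 q6 -1.05
```

View pics/c8.png

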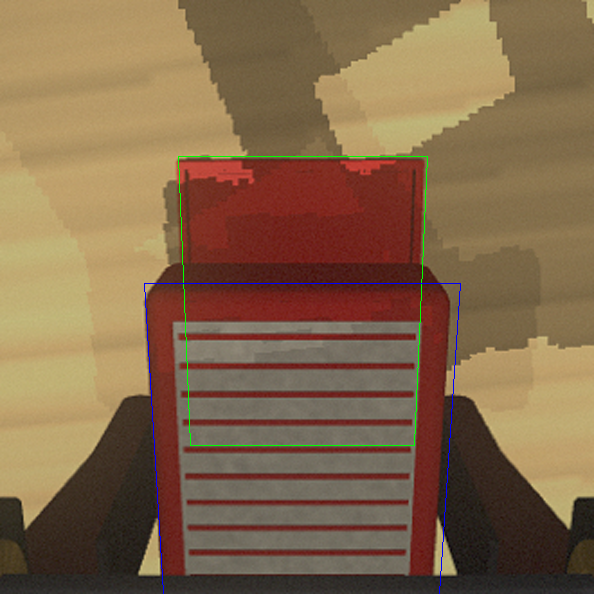

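The tray overlay fits at (617,284.5,-6.4°), and the cassette hangs level and aligned. I'll shift (+1.0,-1.9) in the tool frame and lower.

arm_command:
  targets:
    - [1, 30, -1.9, 0]
    - [0, 35, 0, 0]
    - [0, 27, 0, 0]
    - [0, 14, 0, 0]
    - [0, 7, 0, 0]
    - [0, 4, 0, 0]
    - [0, 1.5, 0, 0]
    - [0, 0, 0, 0]
    - [0, 0, 0, 0]

```text
t: 23.35
ee_pos: [619.1, 285.8, 33.0]
orientation: [-1.26, -1.13, 1.126]
ft_force: [-0.4, 0.5, -1.0]
width: 59.7
```

arm_command:
  targets:
    - [0, 1, 0, 0]
    - [0, 0, 0, 0]
    - [0, 0, 0, 0]

```text
t: 23.6
ee_pos: [618.3, 285.5, 31.1]
orientation: [-1.259, -1.129, 1.127]
ft_force: [0.2, 0.1, -1.8]
width: 60.0
```

arm_command:
  targets:
    - [0, 0.8, -0.1, 0]
    - [0, 0.6, 0, 0]
    - [0, 0, 0, 0]
    - [0, 0, 0, 0]

```text
t: 23.93
ee_pos: [618.3, 285.5, 29.6]
orientation: [-1.259, -1.128, 1.128]
ft_force: [-2.0, -0.9, 5.0]
width: 59.6
```

arm_command:
  targets:
    - [0, 0, 0, 0]
    - [0, 0, 0, 0]
    - [0, 0, 0, 0]
    - [0, 0, 0, 0]
  gripper: 75

```text
t: 24.27
ee_pos: [618.2, 285.3, 28.9]
orientation: [-1.259, -1.128, 1.128]
ft_force: [0.2, -0.2, 0.6]
width: 65.9
```

arm_command:
  targets:
    - [0, -10, 0, 0]
    - [0, -30, 0, 0]
    - [0, -38, 0, 0]
    - [0, -38, 0, -0.066]
    - [-37.8, -38, 10.7, 0]
    - [-37.8, 0, 10.7, 0]
    - [-37.8, 0, 10.7, 0]
    - [-37.8, 0, 10.7, 0]
    - [-37.8, 0, 10.7, 0]
    - [-37.8, 0, 10.7, 0]
    - [-37.8, 0, 10.7, 0]
    - [-37.8, 0, 10.7, 0]
    - [-37.8, 0, 10.7, 0]
    - [-37.8, 0, 10.7, 0]
    - [-37.8, 0, 10.7, 0]
    - [0, 0, 0, 0]
    - [0, 0, 0, 0]
    - [0, 0, 0, 0]
    - [0, 0, 0, 0]
  gripper: 100

```text
t: 25.85
ee_pos: [485.8, -115.2, 174.3]
orientation: [-1.229, -1.178, 1.177]
ft_force: [-0.8, 0.5, -0.4]
width: 87.8
```

Run:
```python
from h import *
o=state(); m=camera_model("wrist"); im=get_image("wrist"); t=get_image("top")
for d in silhouettes("wrist","control_module")[:1]: print("mod",d["conf"],np.round(d["at"]),rect("wrist",d["pixels"],32,m))
for n,z in [("filter_cassette",31),("red_tray",10)]:
  for d in silhouettes("top",n)[:1]: print("top",n,d["conf"],np.round(d["at"]),rect("top",d["pixels"],z))
crop("wrist",im,m,180,100,290,250,1.4,[(box(482.3,-124.6,32,84,60,-2.6),(0,255,0))],"/tmp/a.png")
a=cv2.imread("/tmp/a.png"); b=cv2.resize(t[135:215,155:235],None,fx=2.4*1.8,fy=2.4*1.8,interpolation=2); c=cv2.resize(t[135:295,410:530],None,fx=2.15,fy=2.15)
w=np.zeros((350,410+346+0,3),np.uint8); w[:350,:406]=a[:350,:406]; w[:346,410:756]=b[:346,:346]
w2=np.vstack([w,np.zeros((240,756,3),np.uint8)]); c=cv2.resize(t[140:290,410:530],(190,238)); w2[352:590,:190]=c
cv2.imwrite("pics/c9.png",w2); print(w2.shape)
```

```text
t 25.85 tcp [ 485.8 -115.2  174.3] yaw 87.56 tilt [ 0. -1.] F [-0.8  0.5 -0.4] w 87.8 q6 -1.79
mod 0.84 [311. 216.] [ 480.2 -126.6   85.6   59.6   -2.4]
top filter_cassette 0.92 [192. 174.] [616.  281.3  86.9  67.4  -6.1]
top red_tray 0.92 [206. 184.] [615.6 283.4 113.9  92.6  -6.3]
(590, 756, 3)
```

View pics/c9.png

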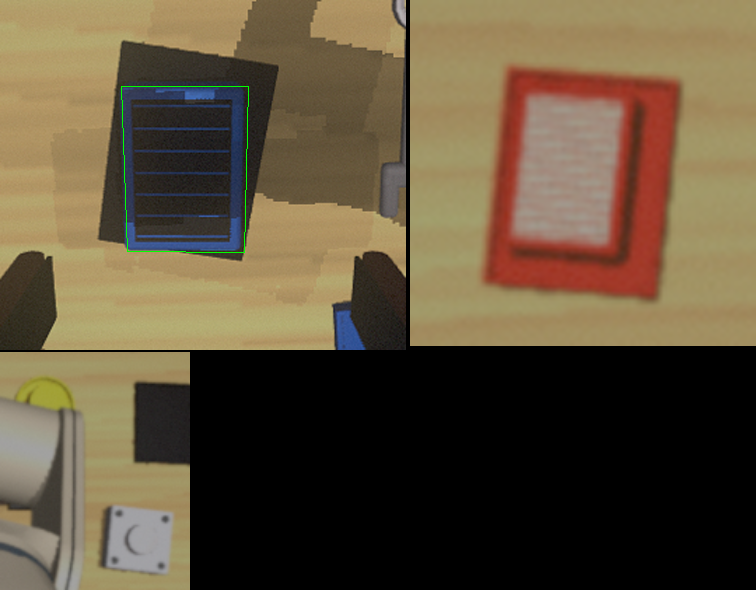

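The bush sits centred in the housing, and the red cassette lies flat and aligned in its tray. Averaging both wrist headings, the module is at (481.2,-125.6,-2.5°).

arm_command:
  targets:
    - [-10.6, 20, 4.2, 0]
    - [0, 40, 0, 0]
    - [0, 40, 0, 0]
    - [0, 28, 0, 0]
    - [0, 12, 0, 0]
    - [0, 4, 0, 0]
    - [0, 0, 0, 0]
    - [0, 0, 0, 0]

```text
t: 26.77
ee_pos: [481.7, -126.5, 31.1]
orientation: [-1.231, -1.178, 1.177]
ft_force: [-0.3, -0.6, 0.1]
width: 88.0
```

arm_command:
  targets:
    - [0, 0, 0, 0]
    - [0, 0, 0, 0]
    - [0, 0, 0, 0]
    - [0, 0, 0, 0]
    - [0, 0, 0, 0]
    - [0, 0, 0, 0]
    - [0, 0, 0, 0]
  gripper: 50

```text
t: 27.35
ee_pos: [481.1, -126.5, 30.7]
orientation: [-1.23, -1.177, 1.177]
ft_force: [-0.5, 1.4, 6.8]
width: 59.9
```

arm_command:
  targets:
    - [0, -10, 0, 0]
    - [0, -30, 0, 0]
    - [0, -35, 0, 0]
    - [0, -35, 0, 0]
    - [23.2, -10, -23, 0]
    - [23.2, 0, -23, 0]
    - [23.2, 0, -23, 0]
    - [23.2, 0, -23, 0]
    - [23.2, 0, -23, 0]
    - [23.2, 0, -23, 0]
    - [0, 0, 0, -0.117]
    - [0, 0, 0, 0]
    - [0, 0, 0, 0]
    - [0, 0, 0, 0]

```text
t: 28.52
ee_pos: [623.6, 6.0, 150.0]
orientation: [-1.174, -1.26, 1.261]
ft_force: [0.4, 0.8, -1.0]
width: 59.6
```

Run:
```python
from h import *
o=state(); m=camera_model("wrist"); im=get_image("wrist")
x,y,z=o["ee_pos"]; r=Rm(o["orientation"]); yaw=np.degrees(np.arctan2(r[1,0],r[0,0]))
crop("wrist",im,m,160,60,330,330,1.8,[(box(625,6.3,10,114,90,4.2),(0,255,0)),(box(x,y,z+2,84,60,yaw-90),(255,0,0))],"pics/c10.png")
```

```text
t 28.52 tcp [623.6   6.  150. ] yaw 94.01 tilt [-0. -1.] F [ 0.4  0.8 -1. ] w 59.6 q6 -1.65
```

View pics/c10.png

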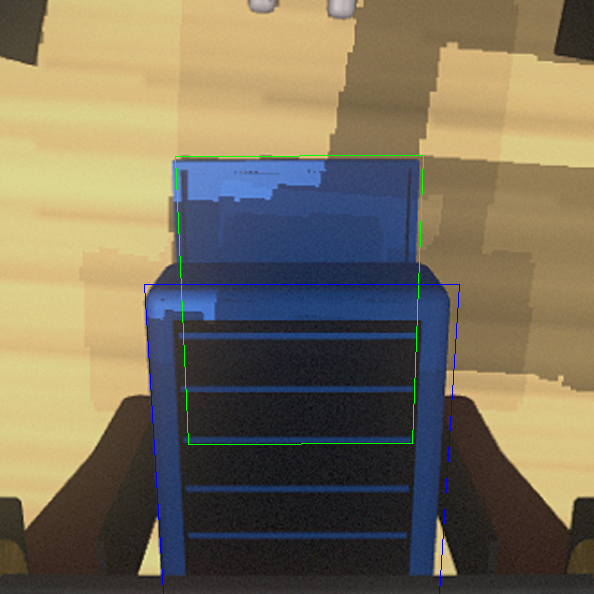

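The tray overlay fits to about 1 mm and the module hangs aligned. Lowering.

arm_command:
  targets:
    - [-0.4, 30, -1.6, 0]
    - [0, 35, 0, 0]
    - [0, 27, 0, 0]
    - [0, 14, 0, 0]
    - [0, 7, 0, 0]
    - [0, 4, 0, 0]
    - [0, 1.5, 0, 0]
    - [0, 0.5, 0, 0]
    - [0, 0, 0, 0]
    - [0, 0, 0, 0]

```text
t: 29.4
ee_pos: [627.1, 6.3, 32.3]
orientation: [-1.175, -1.264, 1.262]
ft_force: [0.8, -0.5, -1.7]
width: 60.0
```

arm_command:
  targets:
    - [0, 0.8, 0, 0]
    - [0, 0.6, 0, 0]
    - [0, 0, 0, 0]
    - [0, 0, 0, 0]

```text
t: 29.73
ee_pos: [626.3, 6.3, 29.7]
orientation: [-1.174, -1.263, 1.263]
ft_force: [-0.2, 1.0, -1.1]
width: 59.5
```

arm_command:
  targets:
    - [0, 0.6, 0, 0]
    - [0, 0, 0, 0]
    - [0, 0, 0, 0]

```text
t: 29.98
ee_pos: [626.3, 6.3, 29.7]
orientation: [-1.174, -1.263, 1.263]
ft_force: [-2.3, 0.1, 4.8]
width: 60.0
```

Contact. I'll release, retreat up and to the left out of the top view, and check everything.

arm_command:
  targets:
    - [0, 0, 0, 0]
    - [0, 0, 0, 0]
    - [0, 0, 0, 0]
    - [0, 0, 0, 0]
  gripper: 75

```text
t: 30.32
ee_pos: [626.3, 6.3, 29.0]
orientation: [-1.174, -1.263, 1.263]
ft_force: [-1.2, 0.2, -0.1]
width: 66.0
```

arm_command:
  targets:
    - [0, -10, 0, 0]
    - [0, -30, 0, 0]
    - [0, -38, 0, 0]
    - [0, -38, 0, 0]
    - [0, -38, 0, 0]
    - [0, -38, 20, 0]
    - [20, 0, 30, 0]
    - [25, 0, 30, 0]
    - [25, 0, 30, 0]
    - [25, 0, 30, 0]
    - [25, 0, 30, 0]
    - [25, 0, 20, 0]
    - [0, 0, 0, 0]
    - [0, 0, 0, 0]

```text
t: 31.48
ee_pos: [426.1, 137.9, 220.7]
orientation: [-1.173, -1.266, 1.264]
ft_force: [-0.1, -0.2, -0.4]
width: 65.8
```

Run:
```python
from h import *
state(); t=get_image("top"); s=get_image("scene")
for n,z in [("control_module",31),("blue_tray",10),("filter_cassette",31),("red_tray",10),("knurled_nut",29),("yellow_dish",10),("bush",42),("bearing_housing",30)]:
  for d in silhouettes("top",n)[:1]: print("top",n,round(d["conf"],2),np.round(d["at"]),rect("top",d["pixels"],z))
w=np.zeros((600,800,3),np.uint8)
a=cv2.resize(t[130:290,160:540],(800,337),interpolation=2); b=cv2.resize(s[215:395,120:520],(585,263),interpolation=2)
w[:337]=a; w[337:600,:585]=b; cv2.imwrite("pics/fin.png",w)
```

```text
t 31.48 tcp [426.1 137.9 220.7] yaw 94.37 tilt [ 0. -1.] F [-0.1 -0.2 -0.4] w 65.8 q6 -1.36
top control_module 0.89 [319. 167.] [623.3   6.   89.5  59.4   1.5]
top blue_tray 0.92 [515. 184.] [ 583.9 -427.6  114.7   95.    -3.4]
top filter_cassette 0.65 [191. 174.] [615.8 282.9  86.5  67.3  -5.4]
top red_tray 0.73 [208. 181.] [616.2 283.4 115.6  93.5  -6. ]
top knurled_nut 0.78 [438. 176.] [ 608.1 -255.8   54.8   53.    89. ]
top yellow_dish 0.93 [428. 178.] [ 612.1 -255.7   88.    82.8  -46.6]
top bush 0.73 [498. 258.] [ 420.  -371.1   43.1   38.4   87.5]
top bearing_housing 0.59 [487. 252.] [ 420.5 -371.7   92.1   85.9   82. ]
```

View pics/fin.png

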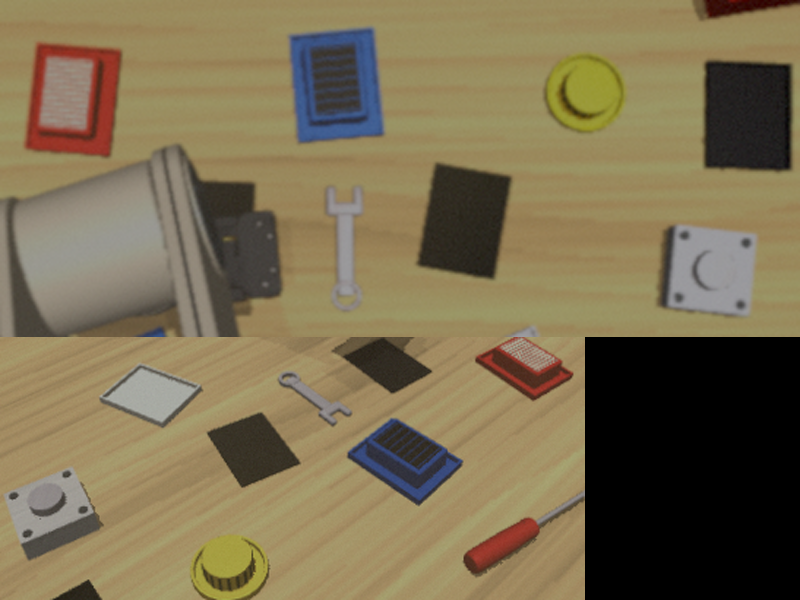

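The last picture shows everything in place: the bush flush on the housing, the nut in the dish, and the red and blue blocks flat and aligned in their trays. The arm is clear. Handing in.

```bash
python3 -c "
from workcell import close_job; print(close_job())"
```

```text
the job is handed in; nothing more can be done
None
```

The job is done in the order asked and handed in at about 32 s of robot time; `close_job` reports no verdict.

- **Bush:** It is pressed home in the housing bore. The force rose from about 6 N to 21 N with the fingertips at z ≈ 42 mm, which is where the flange top should be when seated.
- **Nut:** It was set flat in the yellow dish.
- **Cassette and module:** The red cassette is in the red tray and the blue module is in the smaller blue tray.

The final top and scene pictures show all four parts upright, flat, inside their rims and lined up, with the arm clear.

- **Camera disagreement:** Wrist and top cameras differed by 1–2 mm generally. For the dish the first estimates were up to 5 mm apart, so I re-checked close up before setting the nut down.
- **Network errors:** In the last check the network named the black tray as `blue_tray`, and its angle for the module (1.5°) came from a loose outline. I went by the picture, the overlay and the commanded heading (4° against the tray's 4.2°) instead.

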